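Release a waiting print at the copy-room terminal

TASK

Release the waiting print at the grey terminal with your fingertips: first press the yellow button gently all the way down to wake it and let it come back up, then press the green button gently all the way down in the same way and withdraw. Do not touch the red or the blue button, and leave the things that lie around the terminal where they are.

Things in the scene. Friction and masses are not known exactly. Their poses are not given: they have to be found in the camera images.
- terminal: grey print-release terminal, fixed, 210 mm (its x) by 180 mm (its y), flat top 28 mm above the worktop; origin under its centre, x to its back, where a black display rises to 78 mm above the worktop (from x +75 mm). Four round buttons stand on its top at x -60 or +20 mm, y -40 or +40 mm; which colour is where varies
- yellow_button_top (a point): centre of the top face of the yellow button (wakes the terminal): a yellow cap 38 mm across in a black collar 54 mm across, the cap standing 12 mm proud of the collar and, when up, 52 mm above the worktop; it moves straight down 8 mm on a spring (about 1.5 N to start, 5 N fully down, hard stop there) and comes up again by itself
- yellow_button (a joint): travel of the yellow button in m: 0 up, 0.008 fully down
- green_button_top (a point): centre of the top face of the green button (releases the waiting print): a green cap 38 mm across in a black collar 54 mm across, the cap standing 12 mm proud of the collar and, when up, 52 mm above the worktop; it moves straight down 8 mm on a spring (about 1.5 N to start, 5 N fully down, hard stop there) and comes up again by itself
- green_button (a joint): travel of the green button in m: 0 up, 0.008 fully down
- red_button_top (a point): centre of the top face of the red button (deletes the print): a red cap 38 mm across in a black collar 54 mm across, the cap standing 12 mm proud of the collar and, when up, 52 mm above the worktop; it moves straight down 8 mm on a spring (about 1.5 N to start, 5 N fully down, hard stop there) and comes up again by itself
- red_button (a joint): travel of the red button in m: 0 up, 0.008 fully down
- blue_button_top (a point): centre of the top face of the blue button (calls service): a blue cap 38 mm across in a black collar 54 mm across, the cap standing 12 mm proud of the collar and, when up, 52 mm above the worktop; it moves straight down 8 mm on a spring (about 1.5 N to start, 5 N fully down, hard stop there) and comes up again by itself
- blue_button (a joint): travel of the blue button in m: 0 up, 0.008 fully down
- mug: white mug with blue dots, 93 mm tall, 92 mm across, 127 mm with its handle (to its -y side); loose, a bystander near the terminal, origin at the centre of its underside
- stapler: black desk stapler lying lengthways, 170 x 38 mm, 50 mm tall; loose, a bystander near the terminal, origin at the centre of its underside
- sticky_pad: block of coloured sticky notes, 82 x 82 mm, 23 mm tall; loose, a bystander near the terminal, origin at the centre of its underside
- staple_box: small red carton of staples, 82 x 38 mm, 28 mm tall; loose, a bystander near the terminal, origin at the centre of its underside
- stamp: wooden hand stamp with a turned knob, 53 x 25 mm foot, 78 mm tall; loose, a bystander near the terminal, origin at the centre of its underside
- pen: red ballpoint pen lying flat, 145 mm long, 12 mm wide, 9 mm tall; loose, a bystander near the terminal, origin at the centre of its underside

How it is judged (in metres and radians):
On the way, in this order (a step that is already met when the one before it is completed fails the run):
1. the yellow button is pressed down (6 mm or more of its 8 mm), the green one up (value of joint yellow_button above 0.006 m and value of joint green_button below 0.0015 m), for 0.05 s.
2. the yellow button has come back up, the green one not yet pressed (value of joint each of yellow_button, green_button, red_button, blue_button below 0.0015 m), for 0.1 s.
3. the green button is pressed down (6 mm or more of its 8 mm), the yellow one up (value of joint green_button above 0.006 m and value of joint yellow_button below 0.0015 m), for 0.05 s.
At the end, for the whole second after the job is handed in: all four buttons are up again (within 1.5 mm), and the mug, stapler, sticky notes, staple carton, stamp and pen are at rest within 15 mm of where they stood (all of step 2 and distance of each of mug, stapler, sticky_pad, staple_box, stamp, pen from where it was at the start of the episode below 0.015 m and linear speed of each of mug, stapler, sticky_pad, staple_box, stamp, pen below 0.02 m/s); the robot touches nothing.
It fails at once if the red button is touched (contact force between any of the fingers, the arm and red_button above 1 N or value of joint red_button above 0.001 m).
It fails at once if the blue button is touched (contact force between any of the fingers, the arm and blue_button above 1 N or value of joint blue_button above 0.001 m).
It fails at once if a button is pressed with more than 30 N (contact force between any of the fingers, the arm and yellow_button above 30 N or contact force between any of the fingers, the arm and green_button above 30 N).
It fails at once if a loose thing beside the terminal is moved or lifted by more than 15 mm (distance of any of mug, stapler, sticky_pad, staple_box, stamp, pen from where it was at the start of the episode above 0.015 m).
It also fails if it takes over 35 s, if anything falls off the work surface, if the arm or the gripper's body presses on something with over 40 N, if the wrist force passes 120 N, or if a joint passes its speed limit or range.

ROBOT

A 6-joint arm with a two-finger parallel gripper is mounted at the origin on a cart in front of the work surface, level with it; the furniture and walls round the work are solid. World frame = base frame: x ahead of the robot, y to its left, z up, the work surface at z = 0. Lengths are in mm, angles in rad, forces in N, time in s.
With the tool pointing down it reaches from about 375 to 975 mm from the base axis. Payload 3.8 kg.
Tool frame: the origin (TCP) lies where the fingers leave the gripper's body, on its centre line; the fingertips stand 73 mm ahead of it and the grasp point (between the pads) lies 54 mm ahead of it; z points along the fingers, y is the line along which they close (so a half turn about z gives the same grasp; the last joint's range is limited). The gripper opens to 85 mm and grips with 20 to 120 N. Pads are 22 mm wide; open, the fingers measure 114 mm over their backs; the gripper's body (76 mm by 85 mm) begins 54 mm behind the grasp point. The pads swing forward as they close: fully open they stand 13 mm farther back than shut.
Start: joints at [1.085, 0.264, 1.604, -0, 1.274, -0.037], TCP at [292.869, 608.15, 303.88] pointing down, gripper open.
Joint ranges: [-2.63, 2.63], [-0.94, 2.18], [0.31, 2.57], [-1.31, 4.45], [0, 2.66], [-2.55, 2.55]. Speed limits (rad/s): [2.57, 2.57, 3.14, 3.14, 3.14, 3.14].

INTERFACE

Orientations are given as a unit quaternion [w, x, y, z].
In Python, from station import ctrl, optics, job gives the robot as it stands.
- The arm moves only by the tool step_arm, never from a script. Its argument "deltas" is a list of rows, each an object of numbers: "rx", "ry", "rz": the turn, a rotation vector about the tool's x, y, z in rad; "x", "y", "z": the shift along the tool's x, y, z in m; "grip": the finger opening in m, from 0 to 0.0854. A call has 1 to 10 rows; each row is the pose to reach, as a shift and turn from the pose commanded when the call began, along the tool's axes at that moment; what a row does not reach only later rows make up. A row lasts 1/8 s, in which the tool goes at most 62.5 mm and 10.7 degrees, less where a joint would pass 70% of its speed; a pose out of reach is approached as far as the arm can. A call with a gripper value outside its range is refused whole. The fingers move at their own pace and stop on an object; "grip_force" is the grip in N (left out, the last holds). Time passes only in rows, so rows that repeat a pose let the fingers close. It gives the time, the measured TCP pose, the force, the opening and the grip force at its end, in the units of the state.
- ctrl.get_obs(): the state, without advancing time (a new reading comes with each control period).
- optics.get_image(name): name is "scene" or "top" or "wrist"; returns the picture (384x512x3 uint8, red, green, blue); there is no depth.
- optics.camera_info(name): a dict with "camera_matrix" (3x3 intrinsics, pixels), "dist_coeffs" ([k1, k2, p1, p2, k3] as OpenCV has them; the pictures are not rectified), "cam_to_world" (4x4, takes a point from camera to world coordinates); the wrist camera has in their place "T_tool_cam" (4x4, takes a point from camera to tool coordinates, whose origin is the TCP and whose axes are the flange's). Camera axes: x right, y down, z forward; pixel columns grow to the right and rows downward; lengths in mm; the calibration is good to about 2 mm. A picture is of the moment at which its call begins: read the wrist's pose just before it. camera_info takes no time and is no camera call.
- job.hand_in(): hands the job in; it is judged then, once.
Trained networks look in the newest picture that a camera, given by its name, has taken for a name from the list of things; names that differ only in an ending like _2 or _b are one class to them, and where a whole thing is asked for, a point or a joint stands for the part that bears it (a point fixed in the world has none). Each returns a list of dicts, best first, with "p" (0 to 1); they miss things now and then, are a little off and sometimes report something else, mostly with a low value. They report only what shows in the picture. A call takes as long as a camera call.
- optics.spot_in(camera, name): "extent" ([left, top, right, bottom] in pixels, round what is visible of it).
- optics.landmark_of(camera, name): "xy" ([column, row] in pixels: a listed point, or the origin of a listed thing).
The state is a dict: "time_s": time; "joint_positions": joint angles; "dq": joint speeds; "joint_torque": joint torques, N m; "ee_pos": TCP position; "tool_rot": TCP orientation; "wrist_force": force on the tool from outside, world axes, zero at the start; "ft_torque": the same for the moment, N m; "opening": opening from 0.0 (shut) to 1.0 (fully open); "grasp_force": force on a finger pad.
Only numpy, scipy, OpenCV 4.12 (cv2) and the standard library are available. Lean on these libraries where they do the work, as an engineer would, in place of code of your own. Each camera call takes 0.05 s, during which the arm holds its last target. There are 200 camera calls.

## Working session

There is one attempt and no reset: what is moved stays moved. The work goes in short steps, Python scripts to look and compute and a tool call to move; the robot and the scene stay as the last step left them, time stands still between calls to the robot, and variables do not carry over. Pictures are saved under pics/ and viewed, at most 10 in all, crops included, and the job is handed in when it is done.

Besides the shell and the picture viewer there is one more tool, called as name([rows], argument=value, ...), one row to a line, values as JSON. step_arm: Moves the arm, as the interface text tells. Its arguments: {"type":"object","properties":{"deltas":{"type":"array"},"grip_force":{"type":"number"}},"required":["deltas"]}

```bash
mkdir -p pics; cat > h.py <<'E'
import numpy as np, cv2
from station import ctrl, optics, job
def ray(cam,xy,z):
    i=optics.camera_info(cam)
    K=np.array(i["camera_matrix"],float);d=np.array(i["dist_coeffs"],float)
    if "cam_to_world" in i: T=np.array(i["cam_to_world"])
    else:
        s=ctrl.get_obs();T=np.eye(4);w,x,y,zz=s["tool_rot"]
        from scipy.spatial.transform import Rotation as R
        T[:3,:3]=R.from_quat([x,y,zz,w]).as_matrix();T[:3,3]=s["ee_pos"];T=T@np.array(i["T_tool_cam"])
    u=cv2.undistortPoints(np.array([[xy]],float),K,d)[0,0]
    v=T[:3,:3]@[u[0],u[1],1];o=T[:3,3]
    return o+v*(z-o[2])/v[2]
E
python3 - <<'E'
from h import *
s=ctrl.get_obs();print(s)
ims=[]
for c in ("top","scene"):
    im=optics.get_image(c);cv2.imwrite(f"pics/{c}0.png",im[...,::-1])
    for b in ("yellow","green","red","blue"):
        for r in optics.landmark_of(c,b+"_button_top")[:2]: print(c,b,r["xy"],r["p"],ray(c,r["xy"],52).round(1))
for n in("terminal","mug","stapler","stamp"):
    for r in optics.landmark_of("top",n)[:1]: print(n,r,ray("top",r["xy"],0).round(1))
E
```

```text
{'time_s': 0.0, 'joint_positions': array([ 1.08512015e+00,  2.64752587e-01,  1.60537060e+00,  2.97109789e-05,
        1.27371450e+00, -3.69206301e-02]), 'dq': array([-0.00038418,  0.00099995, -0.00144298,  0.0009587 , -0.00072466,
       -0.00074705]), 'joint_torque': array([ 6.31260937e-04, -5.15125179e+01, -3.67307711e+01, -3.67366674e-04,
        1.28690896e-02, -1.67668298e-05]), 'ee_pos': array([292.58556065, 607.65791861, 302.56407504]), 'tool_rot': array([-3.03702095e-04,  2.22503893e-01,  9.74931155e-01, -1.08074043e-03]), 'wrist_force': array([-0.20908082,  0.41024415,  0.0907138 ]), 'ft_torque': array([ 0.0120552 ,  0.03113208, -0.01657154]), 'grasp_force': 0.0, 'opening': 1.0003755063489226}
top yellow [232.9, 202.2] 0.39 [484.8 184.1  52. ]
top green [238.2, 175.1] 0.59 [572.  167.6  52. ]
top red [253.6, 201.0] 0.4 [488.7 118.1  52. ]
top blue [261.6, 178.9] 0.42 [559.7  92.6  52. ]
scene yellow [243.5, 201.3] 0.67 [479.  186.6  52. ]
scene green [266.8, 191.4] 0.65 [572.5 169.2  52. ]
scene red [260.3, 210.7] 0.4 [476.8 110.8  52. ]
scene blue [243.5, 201.6] 0.63 [477.8 185.4  52. ]
scene blue [282.7, 203.0] 0.54 [555.8  85.7  52. ]
terminal {'xy': [233.9, 202.6], 'p': 0.41} [487.6 183.7   0. ]
mug {'xy': [305.9, 177.1], 'p': 0.59} [572.4 -54.2   0. ]
stapler {'xy': [206.1, 173.5], 'p': 0.73} [584.4 276.6   0. ]
stamp {'xy': [235.1, 175.3], 'p': 0.69} [578.4 180.3   0. ]
```

View pics/top0.png

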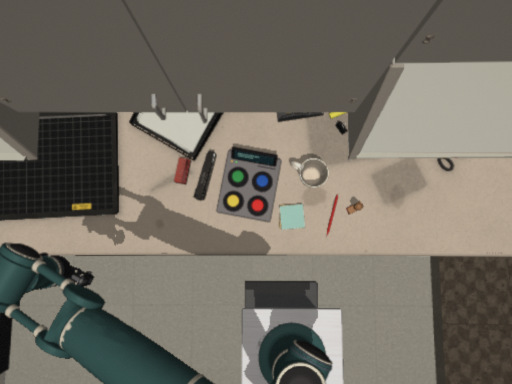

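View pics/scene0.png

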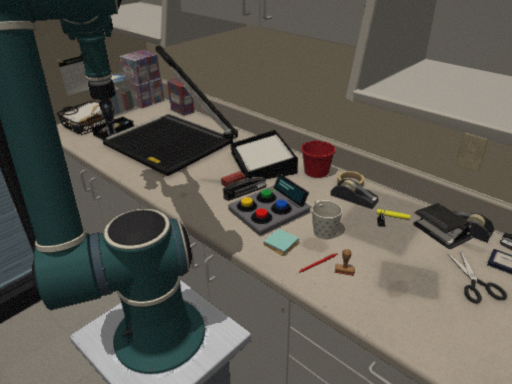

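The top view shows yellow at (233,201), green (237,176), red (257,205) and blue (262,181). The display is at the back and the stapler lies close on the left. I'll refine this with colour centroids and a rigid fit.

```bash
cat >> h.py <<'E'
HUE={"yellow":(22,34),"green":(45,85),"red":(-8,8),"blue":(105,130)}
LOC={"yellow":(-60,40),"green":(20,40),"red":(-60,-40),"blue":(20,-40)}
def caps(cam,im,guess,rad):
    hsv=cv2.cvtColor(im,cv2.COLOR_RGB2HSV).astype(int);out={}
    yy,xx=np.mgrid[:384,:512]
    for n,(a,b) in HUE.items():
        if n not in guess: continue
        h=hsv[...,0].copy();
        if n=="red": h[h>90]-=180
        m=(h>=a)&(h<=b)&(hsv[...,1]>110)&(hsv[...,2]>50)&(np.hypot(xx-guess[n][0],yy-guess[n][1])<rad)
        k,l,st,c=cv2.connectedComponentsWithStats(m.astype(np.uint8))
        if k<2: continue
        j=1+st[1:,4].argmax();out[n]=(c[j],st[j,4])
    return out
def fit(P):
    A=np.array([LOC[n] for n in P],float);B=np.array([P[n][:2] for n in P])
    a=A-A.mean(0);b=B-B.mean(0)
    th=np.arctan2((a[:,0]*b[:,1]-a[:,1]*b[:,0]).sum(),(a*b).sum())
    R=np.array([[np.cos(th),-np.sin(th)],[np.sin(th),np.cos(th)]])
    t=B.mean(0)-R@A.mean(0)
    return th,t,{n:(R@LOC[n]+t).round(1) for n in LOC},np.linalg.norm(B-(A@R.T+t),axis=1).round(1)
E
python3 - <<'E'
from h import *
G={"top":dict(yellow=(233,201),green=(237,176),red=(257,205),blue=(262,181)),"scene":dict(yellow=(246,203),green=(266,194),red=(261,214),blue=(283,206))}
for c in G:
    im=cv2.imread(f"pics/{c}0.png")[...,::-1].copy()
    o=caps(c,im,G[c],12);P={n:ray(c,o[n][0],49 if c=="scene" else 51) for n in o}
    print(c,{n:(v[0].round(1),v[1],P[n].round(1)) for n,v in o.items()});print(fit(P))
i=optics.camera_info("top");print(np.array(i["cam_to_world"])[:3,3],optics.camera_info("wrist"))
E
```

```text
top {'yellow': (array([232.6, 200.3]), np.int32(136), array([491., 185.,  51.])), 'green': (array([237.4, 175.9]), np.int32(123), array([569.5, 170.2,  51. ])), 'red': (array([257.1, 204.9]), np.int32(144), array([476.4, 106.9,  51. ])), 'blue': (array([261.9, 180.4]), np.int32(130), array([554.9,  91.7,  51. ]))}
(np.float64(-0.18686369855004673), array([542.63222465, 134.72622619]), {'yellow': array([491.1, 185.2]), 'green': array([569.7, 170.3]), 'red': array([476.2, 106.6]), 'blue': array([554.9,  91.7])}, array([0.2, 0.2, 0.4, 0.1]))
scene {'yellow': (array([246.4, 201.4]), np.int32(100), array([487.7, 182.1,  49. ])), 'green': (array([265.8, 193.1]), np.int32(70), array([566.2, 168.1,  49. ])), 'red': (array([261. , 212.7]), np.int32(108), array([473.3, 104.8,  49. ])), 'blue': (array([280.8, 203.9]), np.int32(92), array([551.2,  89.6,  49. ]))}
(np.float64(-0.18550360892025347), array([539.25853794, 132.4568966 ]), {'yellow': array([487.7, 182.8]), 'green': array([566.3, 168.1]), 'red': array([472.9, 104.2]), 'blue': array([551.5,  89.5])}, array([0.7, 0.1, 0.7, 0.4]))
[ 365.29018605   99.02472361 1563.95992134] {'camera_matrix': array([[333.39864729,   0.        , 256.46904616],
       [  0.        , 333.39864729, 190.40470789],
       [  0.        ,   0.        ,   1.        ]]), 'dist_coeffs': array([-0.04207086,  0.        ,  0.        ,  0.        ,  0.        ]), 'T_tool_cam': array([[ 5.16833075e-04, -9.60348187e-01, -2.78802963e-01,
         7.05031910e+01],
       [ 9.99999861e-01,  5.24291169e-04,  4.78148758e-05,
        -6.71518029e-01],
       [ 1.00255002e-04, -2.78802949e-01,  9.60348325e-01,
        -7.06571629e+01],
       [ 0.00000000e+00,  0.00000000e+00,  0.00000000e+00,
         1.00000000e+00]])}
```

step_arm([
  {"x": -0.04,"y": -0.033,"z": 0,"grip": 0},
  {"x": -0.08,"y": -0.066,"z": 0,"grip": 0},
  {"x": -0.12,"y": -0.099,"z": 0,"grip": 0},
  {"x": -0.16,"y": -0.132,"z": 0,"grip": 0},
  {"x": -0.2,"y": -0.165,"z": 0,"grip": 0},
  {"x": -0.24,"y": -0.198,"z": 0,"grip": 0},
  {"x": -0.28,"y": -0.231,"z": 0.01,"grip": 0},
  {"x": -0.32,"y": -0.264,"z": 0.03,"grip": 0},
  {"x": -0.362,"y": -0.297,"z": 0.05,"grip": 0},
  {"x": -0.362,"y": -0.297,"z": 0.05,"grip": 0},
])

```text
invalid input
```

```bash
cat >> h.py <<'E'
def delta(target):
    from scipy.spatial.transform import Rotation as R
    s=ctrl.get_obs();w,x,y,z=s["tool_rot"]
    return R.from_quat([x,y,z,w]).inv().apply(np.array(target)-s["ee_pos"])
E
python3 - <<'E'
from h import *
s=ctrl.get_obs();print(s["time_s"],s["ee_pos"],s["tool_rot"],s["opening"],s["wrist_force"])
im=optics.get_image("wrist");cv2.imwrite("pics/w1.png",im[...,::-1])
for b in HUE:
    for r in optics.landmark_of("wrist",b+"_button_top")[:1]: print(b,r["xy"],r["p"],ray("wrist",r["xy"],52).round(1))
E
```

```text
0.7 [292.88992971 608.16150139 303.95063196] [1.28972702e-05 2.22532355e-01 9.74925304e-01 5.62802715e-05] 0.9983047929758514 [-0.67893549  1.04441017 -0.86922069]
```

View pics/w1.png

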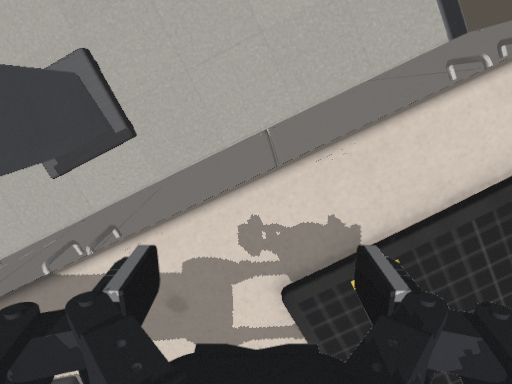

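The wrist view shows that the arm hasn't moved: the fingers are open and no buttons are visible. The call was refused, probably because every row needs all its fields, so I'll send complete rows.

step_arm([
  {"rx": 0,"ry": 0,"rz": 0,"x": -0.04,"y": -0.033,"z": 0,"grip": 0},
  {"rx": 0,"ry": 0,"rz": 0,"x": -0.08,"y": -0.066,"z": 0,"grip": 0},
  {"rx": 0,"ry": 0,"rz": 0,"x": -0.12,"y": -0.099,"z": 0,"grip": 0},
  {"rx": 0,"ry": 0,"rz": 0,"x": -0.16,"y": -0.132,"z": 0,"grip": 0},
  {"rx": 0,"ry": 0,"rz": 0,"x": -0.2,"y": -0.165,"z": 0,"grip": 0},
  {"rx": 0,"ry": 0,"rz": 0,"x": -0.24,"y": -0.198,"z": 0,"grip": 0},
  {"rx": 0,"ry": 0,"rz": 0,"x": -0.28,"y": -0.231,"z": 0.01,"grip": 0},
  {"rx": 0,"ry": 0,"rz": 0,"x": -0.32,"y": -0.264,"z": 0.03,"grip": 0},
  {"rx": 0,"ry": 0,"rz": 0,"x": -0.362,"y": -0.297,"z": 0.05,"grip": 0},
  {"rx": 0,"ry": 0,"rz": 0,"x": -0.362,"y": -0.297,"z": 0.05,"grip": 0},
], grip_force=20)

```text
time_s: 2.2
ee_pos: [490.2, 180.2, 252.1]
tool_rot: [-0.001, 0.225, 0.974, -0.001]
wrist_force: [-0.4, 0.6, -0.7]
opening: 0.0
grasp_force: 0.0
```

```bash
python3 - <<'E'
from h import *
s=ctrl.get_obs();print(s["time_s"],s["ee_pos"],s["tool_rot"],s["opening"],s["wrist_force"])
im=optics.get_image("wrist");cv2.imwrite("pics/w2.png",im[...,::-1])
for b in HUE:
    for r in optics.landmark_of("wrist",b+"_button_top")[:1]: print(b,r["xy"],r["p"],ray("wrist",r["xy"],52).round(1))
print(ctrl.get_obs()["ee_pos"])
G={}
E
```

```text
2.2 [490.23302346 180.22634131 252.08216906] [-0.001262    0.22497524  0.97436293 -0.00119373] 0.00017886469441180666 [-0.41575147  0.61614716 -0.6860699 ]
yellow [266.1, 182.0] 0.76 [494.5 189.5  52. ]
green [290.9, 263.0] 0.67 [573.7 178.1  52. ]
red [175.0, 200.6] 0.69 [475.9 112.9  52. ]
blue [208.2, 282.4] 0.73 [559.2 101.3  52. ]
[490.13682297 184.75915633 254.71967854]
```

View pics/w2.png

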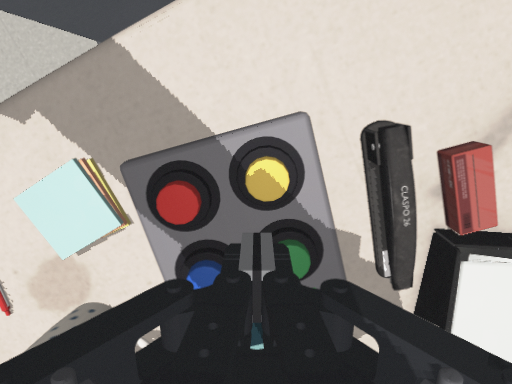

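The wrist view shows all four buttons: yellow (267,181), red (179,203), green (293,258) and blue (204,280). The fingers are shut. The arm was still settling, so I'll measure again now that it's at rest.

```bash
python3 - <<'E'
from h import *
im=optics.get_image("wrist");cv2.imwrite("pics/w3.png",im[...,::-1])
o=caps("wrist",im,dict(yellow=(267,181),red=(179,203)),34)
P={n:ray("wrist",o[n][0],52) for n in o};print({n:(o[n],P[n].round(1)) for n in o},fit(P))
L={}
for b in HUE:
    for r in optics.landmark_of("wrist",b+"_button_top")[:1]: L[b]=ray("wrist",r["xy"],52);print(b,r["xy"],r["p"],L[b].round(1))
print(fit(L))
s=ctrl.get_obs();print(s["time_s"],s["ee_pos"],s["wrist_force"],delta([490,184,254]))
E
```

```text
{'yellow': ((array([260.56532988, 179.7774903 ]), np.int32(1546)), array([491.1, 187.8,  52. ])), 'red': ((array([172.85337621, 202.61993569]), np.int32(1555)), array([476.7, 110.6,  52. ]))} (np.float64(-0.18416150609402962), array([542.90811478, 138.18188514]), {'yellow': array([491.2, 188.5]), 'green': array([569.9, 173.8]), 'red': array([476.6, 109.8]), 'blue': array([555.2,  95.2])}, array([0.8, 0.8]))
yellow [261.4, 183.8] 0.87 [494.5 186.8  52. ]
green [282.6, 264.2] 0.96 [571.6 171.6  52. ]
red [170.7, 202.3] 0.78 [475.4 108.8  52. ]
blue [201.7, 284.2] 0.77 [557.8  94.6  52. ]
(np.float64(-0.19508258977383955), array([544.46301929, 136.57583712]), {'yellow': array([493.4, 187.4]), 'green': array([571.8, 171.9]), 'red': array([477.8, 109. ]), 'blue': array([556.3,  93.5])}, array([1.3, 0.4, 2.4, 1.9]))
2.7 [490.00066579 184.37151097 254.2882896 ] [ 0.63369282  0.08853457 -0.08476437] [-0.15994003 -0.33540175  0.2881954 ]
```

step_arm([
  {"rx": 0,"ry": 0,"rz": 0,"x": 0,"y": 0.002,"z": 0.025,"grip": 0},
  {"rx": 0,"ry": 0,"rz": 0,"x": 0,"y": 0.002,"z": 0.055,"grip": 0},
  {"rx": 0,"ry": 0,"rz": 0,"x": 0,"y": 0.002,"z": 0.085,"grip": 0},
  {"rx": 0,"ry": 0,"rz": 0,"x": 0,"y": 0.002,"z": 0.105,"grip": 0},
  {"rx": 0,"ry": 0,"rz": 0,"x": 0,"y": 0.002,"z": 0.115,"grip": 0},
  {"rx": 0,"ry": 0,"rz": 0,"x": 0,"y": 0.002,"z": 0.12,"grip": 0},
  {"rx": 0,"ry": 0,"rz": 0,"x": 0,"y": 0.002,"z": 0.123,"grip": 0},
  {"rx": 0,"ry": 0,"rz": 0,"x": 0,"y": 0.002,"z": 0.123,"grip": 0},
  {"rx": 0,"ry": 0,"rz": 0,"x": 0,"y": 0.002,"z": 0.123,"grip": 0},
])

```text
time_s: 3.82
ee_pos: [491.5, 185.4, 131.5]
tool_rot: [0.0, 0.223, 0.975, 0.0]
wrist_force: [0.3, -0.5, -0.3]
opening: 0.002
grasp_force: 0.0
```

```bash
python3 - <<'E'
from h import *
im=optics.get_image("wrist");cv2.imwrite("pics/w4.png",im[...,::-1])
s=ctrl.get_obs();print(s["time_s"],s["ee_pos"],s["wrist_force"])
E
```

```text
3.875 [491.42626781 185.39820041 131.50139161] [-0.46064804 -0.23067179 -0.39038908]
```

View pics/w4.png

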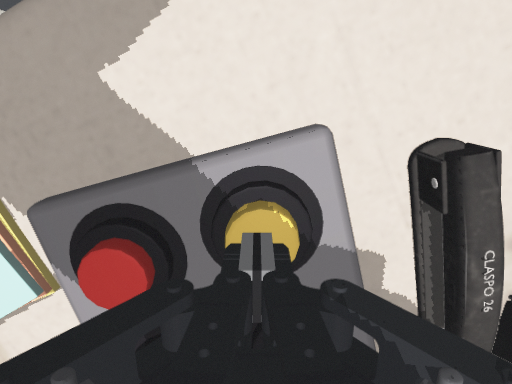

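The shut fingertips, at (257,235), are over the yellow cap, which is centred near (262,238). Red is well clear. Next I'll press step by step.

step_arm([
  {"rx": 0,"ry": 0,"rz": 0,"x": 0,"y": 0,"z": 0.003,"grip": 0},
  {"rx": 0,"ry": 0,"rz": 0,"x": 0,"y": 0,"z": 0.006,"grip": 0},
  {"rx": 0,"ry": 0,"rz": 0,"x": 0,"y": 0,"z": 0.008,"grip": 0},
  {"rx": 0,"ry": 0,"rz": 0,"x": 0,"y": 0,"z": 0.01,"grip": 0},
  {"rx": 0,"ry": 0,"rz": 0,"x": 0,"y": 0,"z": 0.0115,"grip": 0},
  {"rx": 0,"ry": 0,"rz": 0,"x": 0,"y": 0,"z": 0.0115,"grip": 0},
  {"rx": 0,"ry": 0,"rz": 0,"x": 0,"y": 0,"z": 0.0115,"grip": 0},
])

```text
time_s: 4.75
ee_pos: [491.1, 185.3, 119.5]
tool_rot: [0.0, 0.223, 0.975, -0.0]
wrist_force: [-1.3, -0.5, 3.8]
opening: -0.001
grasp_force: 1.8
```

step_arm([
  {"rx": 0,"ry": 0,"rz": 0,"x": 0,"y": 0,"z": 0.001,"grip": 0},
  {"rx": 0,"ry": 0,"rz": 0,"x": 0,"y": 0,"z": 0.002,"grip": 0},
  {"rx": 0,"ry": 0,"rz": 0,"x": 0,"y": 0,"z": 0.0025,"grip": 0},
  {"rx": 0,"ry": 0,"rz": 0,"x": 0,"y": 0,"z": 0.0025,"grip": 0},
  {"rx": 0,"ry": 0,"rz": 0,"x": 0,"y": 0,"z": 0.0025,"grip": 0},
])

```text
time_s: 5.38
ee_pos: [491.1, 185.3, 117.0]
tool_rot: [0.0, 0.223, 0.975, 0.0]
wrist_force: [-1.5, -0.7, 5.4]
opening: -0.0
grasp_force: 2.3
```

step_arm([
  {"rx": 0,"ry": 0,"rz": 0,"x": 0,"y": 0,"z": -0.01,"grip": 0},
  {"rx": 0,"ry": 0,"rz": 0,"x": 0,"y": 0,"z": -0.03,"grip": 0},
  {"rx": 0,"ry": 0,"rz": 0,"x": 0,"y": 0,"z": -0.04,"grip": 0},
  {"rx": 0,"ry": 0,"rz": 0,"x": 0,"y": 0,"z": -0.04,"grip": 0},
  {"rx": 0,"ry": 0,"rz": 0,"x": -0.03,"y": 0.008,"z": -0.04,"grip": 0},
  {"rx": 0,"ry": 0,"rz": 0,"x": -0.06,"y": 0.016,"z": -0.04,"grip": 0},
  {"rx": 0,"ry": 0,"rz": 0,"x": -0.077,"y": 0.021,"z": -0.04,"grip": 0},
  {"rx": 0,"ry": 0,"rz": 0,"x": -0.077,"y": 0.021,"z": -0.03,"grip": 0},
  {"rx": 0,"ry": 0,"rz": 0,"x": -0.077,"y": 0.021,"z": -0.02,"grip": 0},
  {"rx": 0,"ry": 0,"rz": 0,"x": -0.077,"y": 0.021,"z": -0.014,"grip": 0},
])

```text
time_s: 6.62
ee_pos: [567.6, 170.8, 129.1]
tool_rot: [-0.001, 0.222, 0.975, -0.001]
wrist_force: [0.2, 0.3, -0.5]
opening: 0.001
grasp_force: 0.0
```

```bash
python3 - <<'E'
from h import *
optics.get_image("wrist");optics.get_image("wrist");im=optics.get_image("wrist");cv2.imwrite("pics/w5.png",im[...,::-1])
s=ctrl.get_obs();print(s["time_s"],s["ee_pos"],s["wrist_force"])
E
```

```text
6.775 [568.41743314 170.85489129 130.03813066] [0.21926733 0.24673575 0.36227327]
```

View pics/w5.png

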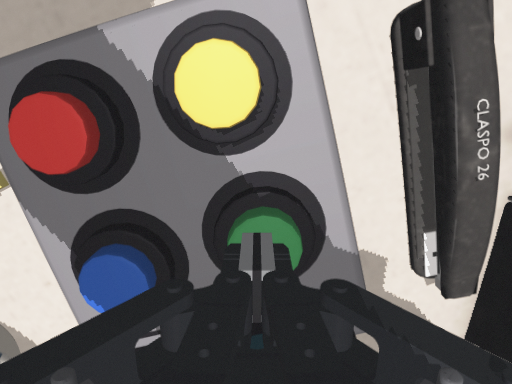

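Yellow is up again at (217,83). The fingertips, at (257,237), are over the green cap, centred near (264,243), and blue is clear. Pressing green the same way.

step_arm([
  {"rx": 0,"ry": 0,"rz": 0,"x": 0,"y": 0,"z": 0.003,"grip": 0},
  {"rx": 0,"ry": 0,"rz": 0,"x": 0,"y": 0,"z": 0.006,"grip": 0},
  {"rx": 0,"ry": 0,"rz": 0,"x": 0,"y": 0,"z": 0.008,"grip": 0},
  {"rx": 0,"ry": 0,"rz": 0,"x": 0,"y": 0,"z": 0.01,"grip": 0},
  {"rx": 0,"ry": 0,"rz": 0,"x": 0,"y": 0,"z": 0.0115,"grip": 0},
  {"rx": 0,"ry": 0,"rz": 0,"x": 0,"y": 0,"z": 0.0125,"grip": 0},
  {"rx": 0,"ry": 0,"rz": 0,"x": 0,"y": 0,"z": 0.013,"grip": 0},
  {"rx": 0,"ry": 0,"rz": 0,"x": 0,"y": 0,"z": 0.013,"grip": 0},
  {"rx": 0,"ry": 0,"rz": 0,"x": 0,"y": 0,"z": 0.013,"grip": 0},
])

```text
time_s: 7.9
ee_pos: [569.7, 170.9, 118.1]
tool_rot: [0.0, 0.222, 0.975, 0.0]
wrist_force: [-0.1, 1.7, 4.9]
opening: -0.002
grasp_force: 2.1
```

step_arm([
  {"rx": 0,"ry": 0,"rz": 0,"x": 0,"y": 0,"z": 0.0005,"grip": 0},
  {"rx": 0,"ry": 0,"rz": 0,"x": 0,"y": 0,"z": 0.001,"grip": 0},
  {"rx": 0,"ry": 0,"rz": 0,"x": 0,"y": 0,"z": 0.001,"grip": 0},
  {"rx": 0,"ry": 0,"rz": 0,"x": 0,"y": 0,"z": 0.001,"grip": 0},
])

```text
time_s: 8.4
ee_pos: [569.7, 170.9, 117.0]
tool_rot: [0.0, 0.223, 0.975, 0.0]
wrist_force: [-0.3, 0.9, 5.1]
opening: 0.002
grasp_force: 2.3
```

step_arm([
  {"rx": 0,"ry": 0,"rz": 0,"x": 0,"y": 0,"z": -0.01,"grip": 0},
  {"rx": 0,"ry": 0,"rz": 0,"x": 0,"y": 0,"z": -0.03,"grip": 0},
  {"rx": 0,"ry": 0,"rz": 0,"x": 0,"y": 0,"z": -0.06,"grip": 0},
  {"rx": 0,"ry": 0,"rz": 0,"x": 0,"y": 0,"z": -0.09,"grip": 0},
  {"rx": 0,"ry": 0,"rz": 0,"x": 0,"y": 0,"z": -0.11,"grip": 0},
  {"rx": 0,"ry": 0,"rz": 0,"x": 0,"y": 0,"z": -0.12,"grip": 0},
  {"rx": 0,"ry": 0,"rz": 0,"x": 0,"y": 0,"z": -0.12,"grip": 0},
  {"rx": 0,"ry": 0,"rz": 0,"x": 0,"y": 0,"z": -0.12,"grip": 0},
])

```text
time_s: 9.4
ee_pos: [568.7, 170.6, 235.5]
tool_rot: [-0.001, 0.223, 0.975, -0.001]
wrist_force: [-0.1, 0.6, -0.8]
opening: 0.003
grasp_force: 0.0
```

```bash
python3 - <<'E'
from h import *
im=optics.get_image("wrist");cv2.imwrite("pics/w6.png",im[...,::-1])
E
```

```text
(no output)
```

View pics/w6.png

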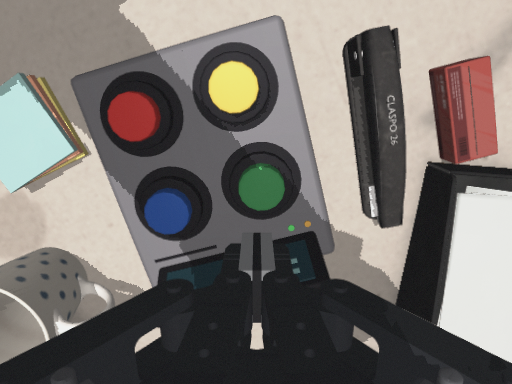

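All four buttons are up, including green at (261,186) and yellow at (233,87). The arm is clear and the nearby things haven't moved.

```bash
python3 -c "
from station import job
print(job.hand_in())"
```

```text
the job is handed in; nothing more can be done
None
```

I pressed yellow and then green fully down at about 5 N each; both came back up, red and blue were not touched, nothing around the terminal appears to have moved, and the job is handed in (no verdict was returned).

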